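# Shift the wood lathe to its slow roughing speed

## Task

A rough square blank is between the centres, so put the stopped lathe into its slow speed: gently push the gear lever on top of the headstock along its H-gate to neutral, across to the tailstock side, and then away from the robot until it is fully home in that far slot. Use the fingertips or the outside of the fingers only, never pinch the lever, and then let go of it. Do not move the small turned finial on the headstock or the loose tools and wood on the bench.

Things in the scene. Friction and masses are not known exactly. Their poses are not given: they have to be found in the camera images.
- lathe: Green cast-iron bench wood lathe, 690 mm long, fixed to the bench, turned up to 13 degrees. Origin on the bench right under the gate's centre; x points away from the operator's (robot's) side, y along the spindle to the drive end (tailstock on -y), z up. Headstock top 227 mm, belt cover on its +y side 225 mm; the parts on the -y side stay under 240 mm, the motor behind under 170 mm.
- gate_mid (a point): Centre of the H-gate, on the top of its steel plate (96 x 88 mm), 245 mm above the bench. Dark H opening: two slots along the lathe's x at y = +12 and -12 mm, joined by a neutral channel along y at x = 0; slot ends at x = +-16 mm (shaft centre, at the plate). The shaft has 1.5 mm of play to each side; the tongues between the slots have round tips.
- lever_pivot (a point): The point inside the headstock about which the gear lever tilts, 195 mm above the bench under the gate's centre. The lever takes 3 to 4 N at the knob and stays where it is left. It starts on the drive-end (+y) side: in gear at the near or the far slot end, or slipped part of the way out.
- knob (a point): Centre of the lever's black knob, a slightly flat ball 32 mm wide, 27 mm high, on a 10 mm shaft (collar 18 mm thick just under it), 120 mm from the pivot. In the lathe's frame x = 0.12 sin(shift), y = -0.12 cos(shift) sin(cross), z = 0.195 + 0.12 cos(shift) cos(cross): 306 to 315 mm. Within about 3.5 mm of x = 0 it passes along the neutral channel.
- knob_home (a point): Fixed point of the lathe where the knob's centre is when the lever is fully home in the wanted slot (tailstock side, away from the robot): (0.0366, -0.0267, 0.306) m in the lathe's frame.
- selector_cross (a joint): Sideways tilt of the gear lever, rad: -0.236 against the drive-end (+y) side, +0.236 against the tailstock (-y) side.
- selector_shift (a joint): Fore-and-aft tilt of the gear lever, rad: -0.31 in the slot ends near the operator, 0 in neutral, +0.31 in the slot ends away from the operator.
- finial: Small turned wooden finial, 34 mm in diameter and 56 mm high, standing on the belt cover at the drive end of the headstock, top 281 mm above the bench, 110 to 140 mm in y from the gate's centre. Origin at its foot. Leave it standing.
- gouge: Turning gouge, 410 mm long: wooden handle 32 mm thick, round steel blade. Lies on the bench between the robot and the lathe. Origin underneath, 210 mm from the handle's end. Leave it.
- calipers: Steel outside calipers, 140 mm long, 70 mm wide, 11 mm high, flat on the bench in front of the headstock. Origin under the joint. Leave them.
- chuck_key: Steel T-handled chuck key, 98 mm long, 15 mm high, flat on the bench to the drive-end side. Origin underneath where the bars cross. Leave it.
- blank: Loose square wooden blank, 140 x 45 x 45 mm, lying on the bench to the drive-end side. Origin under its centre. Leave it.
- wax_tin: Round aluminium tin, 84 mm in diameter, 36 mm high, on the bench to the drive-end side. Origin under its centre. Leave it.

How it is judged:
By the outcome, as a careful person would: the job done as asked, in the order asked, and still so for the second after the job is handed in, with the robot touching nothing.
It also fails if it takes over 61 s, if anything falls off the work surface, if the arm or the gripper's body presses on something with over 40 N, if the wrist force passes 120 N, or if a joint passes its speed limit or range.

## Robot

A 6-joint arm with a two-finger parallel gripper is mounted at the origin on the work surface. World frame = base frame: x ahead of the robot, y to its left, z up, the work surface at z = 0. Lengths are in m, angles in rad, forces in N, time in s.
With the tool pointing down it reaches from about 0.375 to 0.9 m from the base axis. Payload 3.1 kg.
Tool frame: the origin (TCP) lies at the very end of the fingers, on their centre line; the grasp point (between the pads) lies 19 mm behind it; z points along the fingers, y is the line along which they close (so a half turn about z gives the same grasp; the last joint's range is limited). The gripper opens to 87 mm and grips with 3 to 60 N. Pads are 19 mm wide; open, the fingers measure 117 mm over their backs; the gripper's body (75 mm by 190 mm) begins 51 mm behind the grasp point.
Start: joints at [-1.359, 0.527, 1.433, -0, 1.181, -0.178], TCP at [0.238, -0.578, 0.223] pointing down, gripper open.
Joint ranges: [-3.08, 3.08], [-0.75, 2.2], [0.22, 2.44], [-1.43, 4.57], [0, 2.65], [-2.85, 2.85]. Speed limits (rad/s): [2.79, 2.79, 3.14, 3.14, 3.14, 3.14].

## Interface

Orientations are given as a unit quaternion [x, y, z, w].
In Python, from rig import robot gives the robot as it stands. The module is installed in compiled form; this text tells all that it offers.
- The arm moves only by the tool servo_tool, never from a script. Its argument "rows" is one flat list of numbers, 5 for each row, row after row: the closure, from -1 (fully open) to 1 (shut), so that 0 is half open, then the shift along the tool's x, y, z in m, then the turn about the tool's z in degrees. A call has 1 to 5 rows; each row shifts and turns the commanded pose from where the row before left it, along the tool's axes as they then stand; what a row does not reach is not made up. A row lasts 1/12 s, in which the tool goes at most 41.7 mm and 7.16 degrees, less where a joint would pass 70% of its speed; a pose out of reach is approached as far as the arm can. A call with a gripper value outside its range is refused whole. The fingers move at their own pace and stop on an object; "newtons" is the grip in N (left out, the last holds). Time passes only in rows, so rows that do not move let the fingers close. It gives the time, the measured TCP pose, the force, the opening and the grip force at its end, in the units of the state.
- robot.get_obs(): the state, without advancing time (a new reading comes with each control period).
- robot.camera(name): name is "scene" or "top"; returns a dict with "pixels" (420x560x3 uint8, red, green, blue), "intrinsics" (3x3 intrinsics, pixels), "rvec" (rotation vector, rad) and "tvec" (3), from world to camera coordinates, as OpenCV has them. Camera axes: x right, y down, z forward; pixel columns grow to the right and rows downward; lengths in m; the calibration is good to about 2 mm. A picture is of the moment at which its call begins. There is no depth.
- robot.hand_in(): hands the job in; it is judged then, once.
Trained networks look in a picture, given as the dict that the camera call returned (one of the last four; its "shot" number tells which), for a name from the list of things; names that differ only in an ending like _2 or _b are one class to them, and where a whole thing is asked for, a point or a joint stands for the part that bears it (a point fixed in the world has none). Each returns a list of dicts, best first, with "score" (0 to 1); they miss things now and then, are a little off and sometimes report something else, mostly with a low value. They report only what shows in the picture. A call takes as long as a camera call.
- robot.spot_in(picture, query): "at" ([x, y, z] in m, in world coordinates, good to about 4 mm: the middle of the surface that is visible of it).
- robot.outline_of(picture, query): "region" (420x560 bool, what is visible of it).
- robot.place_of(picture, query): "at" ([x, y, z] in m, in world coordinates, good to about 4 mm: a listed point, or the origin of a listed thing).
The state is a dict: "time": time; "q": joint angles; "joint_velocities": joint speeds; "joint_torque": joint torques, N m; "position": TCP position; "tool_rot": TCP orientation; "ft_force": force on the tool from outside, world axes, zero at the start; "moment": the same for the moment, N m; "grip_width": finger opening in m; "grip_force": force on a finger pad.
Only numpy, scipy, OpenCV 4.12 (cv2) and the standard library are available. Lean on these libraries where they do the work, as an engineer would, in place of code of your own. Each camera call takes 0.05 s, during which the arm holds its last target. There are 200 camera calls.

## Working session

There is one attempt and no reset: what is moved stays moved. The work goes in short steps, Python scripts to look and compute and a tool call to move; the robot and the scene stay as the last step left them, time stands still between calls to the robot, and variables do not carry over. Pictures are saved under pics/ and viewed, at most 10 in all, crops included, and the job is handed in when it is done.

Besides the shell and the picture viewer there is one more tool, called after "Request:" by a JSON object that holds its "fn" and its "kwargs", one argument or row to a line. servo_tool: Moves the arm, as the interface text tells. Its arguments: {"type":"object","properties":{"rows":{"type":"array","items":{"type":"number"}},"newtons":{"type":"number"}},"required":["rows"]}

```bash
mkdir -p pics
cat > h.py <<'E'
from rig import robot
import cv2, numpy as np
def save(p,n): cv2.imwrite('pics/'+n,cv2.cvtColor(p['pixels'],cv2.COLOR_RGB2BGR))
def proj(p,X): return cv2.projectPoints(np.array(X,float).reshape(-1,3),np.array(p['rvec']),np.array(p['tvec']),np.array(p['intrinsics']),None)[0].reshape(-1,2)
E
python3 - <<'E'
from h import *
o=robot.get_obs();print({k:np.round(v,3) for k,v in o.items()})
for c in ('scene','top'):
    p=robot.camera(c);save(p,c+'0.png')
    R=cv2.Rodrigues(np.array(p['rvec']))[0];print(c,'campos',-R.T@np.array(p['tvec']).ravel())
    for n in ('gate_mid','lever_pivot','knob','knob_home','lathe','finial'):
        r=robot.place_of(p,n)
        for d in r[:2]: print(c,n,np.round(d['at'],4),round(d['score'],2),proj(p,d['at']).round())
    for n in ('knob','finial'):
        for d in robot.spot_in(p,n)[:1]: print('spot',n,np.round(d['at'],4),d['score'])
E
```

```text
{'time': np.float64(0.0), 'q': array([-1.359,  0.528,  1.434,  0.   ,  1.181, -0.179]), 'joint_velocities': array([ 0.001,  0.003, -0.002,  0.   ,  0.001, -0.001]), 'joint_torque': array([-2.0000e-03, -4.4004e+01, -1.7659e+01,  6.3000e-02,  5.8000e-02,
       -0.0000e+00]), 'position': array([ 0.237, -0.577,  0.222]), 'tool_rot': array([ 0.981,  0.194, -0.   , -0.001]), 'ft_force': array([-0.898, -0.688, -0.072]), 'moment': array([ 0.067, -0.022, -0.001]), 'grip_force': np.float64(0.0), 'grip_width': np.float64(0.087)}
scene campos [0.36703078 0.51321388 0.91885034]
scene gate_mid [0.6186 0.048  0.2418] 0.57 [[264. 190.]]
scene lever_pivot [0.6189 0.051  0.1939] 0.8 [[265. 204.]]
scene knob [0.6335 0.072  0.3095] 0.6 [[251. 176.]]
scene knob_home [0.6488 0.0166 0.3038] 0.9 [[256. 157.]]
scene lathe [0.5505 0.2522 0.0008] 0.66 [[259. 323.]]
scene lathe [ 6.183e-01  5.060e-02 -6.000e-04] 0.58 [[268. 246.]]
scene finial [0.6022 0.1766 0.2267] 0.53 [[245. 243.]]
spot knob [0.6261 0.079  0.3144] 0.8
spot finial [0.5997 0.1811 0.2582] 0.54
top campos [0.49004855 0.03993038 1.22838595]
top gate_mid [0.6142 0.0473 0.244 ] 0.96 [[273. 193.]]
top knob [0.6358 0.0763 0.3106] 0.76 [[259. 178.]]
top knob_home [0.6493 0.018  0.3069] 0.83 [[287. 173.]]
spot knob [0.6337 0.0724 0.3177] 0.73
spot finial [0.5998 0.1672 0.2626] 0.63
```

Run:
```python
import cv2,numpy as np
a=cv2.imread('pics/scene0.png');b=cv2.imread('pics/top0.png')
c=cv2.resize(b[140:240,200:340],None,fx=5.6,fy=5.6,interpolation=cv2.INTER_CUBIC)
cv2.imwrite('pics/c1.png',c)
c=cv2.resize(a[120:260,170:360],None,fx=4.2,fy=4.2,interpolation=cv2.INTER_CUBIC)
cv2.imwrite('pics/c2.png',c)
```

```text
(no output)
```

View pics/top0.png

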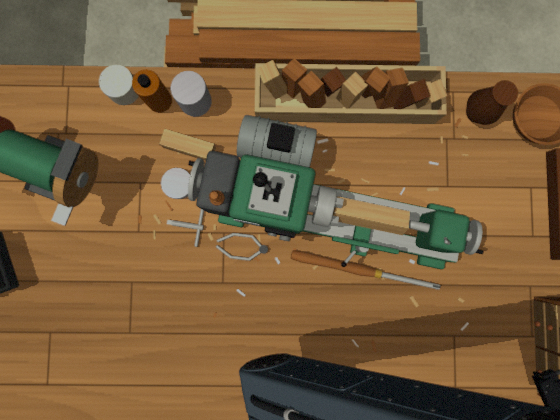

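View pics/c1.png

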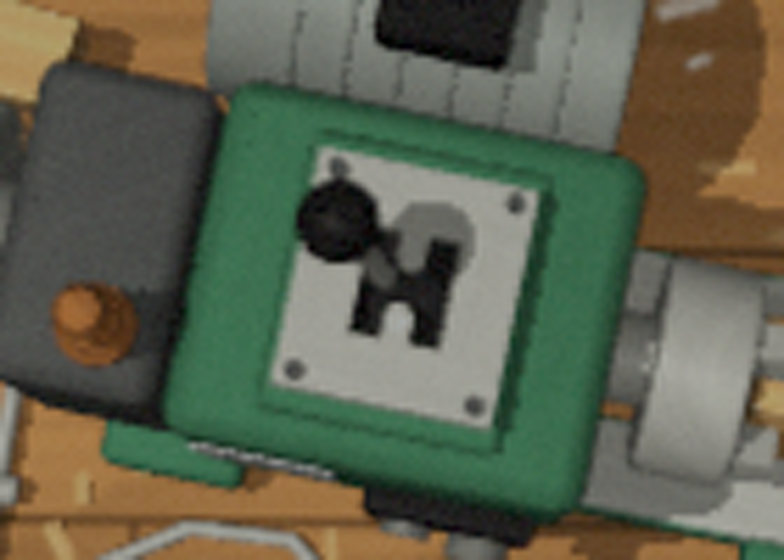

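View pics/c2.png

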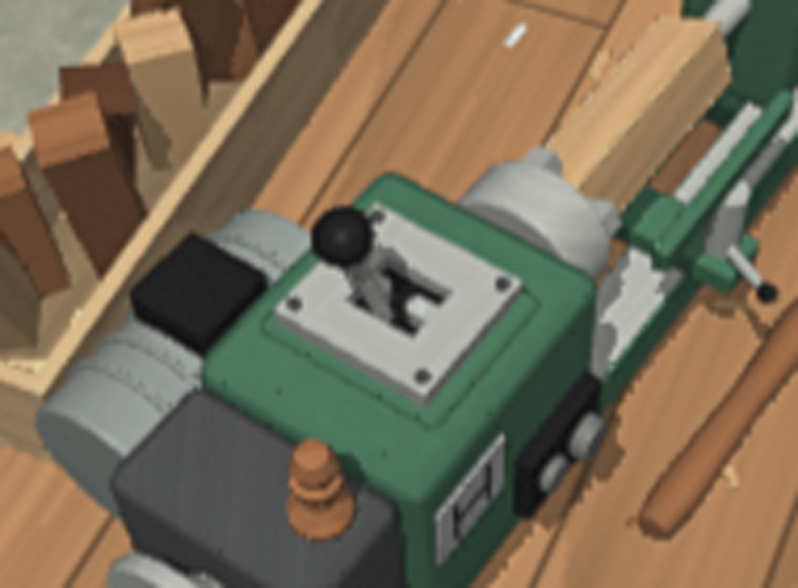

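The lever is on the drive-end side, in or near the far slot. In the top view the knob is at (260,179) and the gate centre at about (273,191). The finial is at (217,198), and the lathe is yawed about −11°. Next I refine the gate from its screw heads and the knob by triangulation.

```bash
cat >> h.py <<'E'
def cams():
    return {c:robot.camera(c) for c in ('scene','top')}
def ray(p,uv):
    R=cv2.Rodrigues(np.array(p['rvec']))[0];t=np.array(p['tvec']).ravel()
    return -R.T@t, R.T@np.linalg.inv(np.array(p['intrinsics']))@np.array([uv[0],uv[1],1.])
def onz(p,uv,z):
    o,d=ray(p,uv);return o+d*(z-o[2])/d[2]
def tri(rs):
    A=0;b=0
    for o,d in rs:
        d=d/np.linalg.norm(d);M=np.eye(3)-np.outer(d,d);A=A+M;b=b+M@o
    return np.linalg.solve(A,b)
E
python3 - <<'E'
from h import *
P=cams()
S={'top':(np.array([(338,167),(516,204),(475,405),(294,370)]),(200,140),5.6),'scene':(np.array([(375,216),(503,283),(422,377),(294,304)]),(170,120),4.2)}
K={'top':(338,220),'scene':(343,236)}
rs=[]
for c,(uv,off,s) in S.items():
    px=(uv+.5)/s-.5+np.array(off)
    W=np.array([onz(P[c],u,.245) for u in px])
    print(c,'centre',W.mean(0).round(4),W.round(4).tolist())
    for i in range(4):
        d=W[(i+1)%4]-W[i];print(' edge',round(np.degrees(np.arctan2(d[1],d[0])),1),round(np.linalg.norm(d),4))
    k=(np.array(K[c])+.5)/s-.5+np.array(off)
    for d in robot.outline_of(P[c],'knob')[:1]:
        ys,xs=np.nonzero(d['region']);print(' knob outline',xs.mean(),ys.mean(),xs.min(),xs.max(),ys.min(),ys.max(),'mine',k)
    print(' knob@.308',onz(P[c],k,.308).round(4))
    rs.append(ray(P[c],k))
print('knob tri',tri(rs).round(4))
E
```

```text
top centre [0.6191 0.0494 0.245 ] [[0.6663, 0.0768, 0.245], [0.6524, 0.0062, 0.245], [0.5724, 0.0216, 0.245], [0.5854, 0.0929, 0.245]]
 edge -101.1 0.0719
 edge 169.1 0.0814
 edge 79.7 0.0724
 edge -11.2 0.0825
 knob outline 261.20535714285717 180.27232142857142 253 270 172 190 mine [259.94642857 178.875     ]
 knob@.308 [0.6352 0.0741 0.308 ]
scene centre [0.6182 0.0478 0.245 ] [[0.6524, 0.0045, 0.245], [0.5705, 0.0198, 0.245], [0.5846, 0.0916, 0.245], [0.6654, 0.0755, 0.245]]
 edge 169.4 0.0833
 edge 78.9 0.0731
 edge -11.3 0.0823
 edge -100.3 0.0722
 knob outline 253.2375 180.02083333333334 245 262 170 195 mine [251.28571429 175.80952381]
 knob@.308 [0.6346 0.0697 0.308 ]
knob tri [0.6334 0.0736 0.313 ]
```

Request:
{"fn": "servo_tool", "kwargs": {
  "rows": [1,0,0,-0.036,6.66,1,0,0,-0.036,6.66,1,0,0,-0.036,6.66,1,0,0,-0.036,6.66,1,0,0,-0.036,6.66]
}}

```text
time: 1.52
position: [0.2375, -0.5777, 0.4044]
tool_rot: [0.995, -0.098, 0.0, -0.0]
ft_force: [-1.0, 0.0, 0.1]
grip_width: 0.0615
grip_force: 0.0
```

Request:
{"fn": "servo_tool", "kwargs": {
  "rows": [1,0.0153,-0.0357,0,-0.4,1,0.0153,-0.0357,0,0,1,0.0153,-0.0357,0,0,1,0.0153,-0.0357,0,0,1,0.0153,-0.0357,0,0]
}}

```text
time: 1.93
position: [0.3463, -0.4151, 0.4027]
tool_rot: [0.996, -0.092, 0.0, 0.0]
ft_force: [0.9, -0.8, 0.1]
grip_width: 0.0285
grip_force: 0.0
```

Request:
{"fn": "servo_tool", "kwargs": {
  "rows": [1,0.0153,-0.0357,0,0,1,0.0153,-0.0357,0,0,1,0.0153,-0.0357,0,0,1,0.0153,-0.0357,0,0,1,0.0153,-0.0357,0,0]
}}

```text
time: 2.35
position: [0.4542, -0.2535, 0.4028]
tool_rot: [0.996, -0.092, 0.0, 0.0]
ft_force: [0.6, -1.4, 1.0]
grip_width: 0.0017
grip_force: 0.0
```

Request:
{"fn": "servo_tool", "kwargs": {
  "rows": [1,0.0153,-0.0357,0,0,1,0.0153,-0.0357,0,0,1,0.0153,-0.0357,0,0,1,0.0153,-0.0357,0,0,1,0.0153,-0.0357,0,0]
}}

```text
time: 2.77
position: [0.5622, -0.092, 0.4027]
tool_rot: [0.996, -0.092, 0.0, 0.0]
ft_force: [-0.2, -0.0, 0.3]
grip_width: 0.0004
grip_force: 0.0
```

Request:
{"fn": "servo_tool", "kwargs": {
  "rows": [1,0.0153,-0.0357,0,0,1,0.0153,-0.0357,0,0,1,0.0153,-0.0357,0,0,1,0.0153,-0.0357,0,0,1,0.0153,-0.0357,0,0]
}}

```text
time: 3.18
position: [0.6702, 0.0694, 0.4026]
tool_rot: [0.996, -0.092, 0.0, 0.0]
ft_force: [0.8, -0.4, 0.2]
grip_width: 0.0008
grip_force: 0.0
```

```bash
cat >> h.py <<'E'
G=np.array([.6187,.0486]);a=np.radians(-10.85);RL=np.array([[np.cos(a),-np.sin(a)],[np.sin(a),np.cos(a)]])
def lf(X): X=np.array(X);return np.r_[RL.T@(X[:2]-G),X[2]].round(4)
def look(n):
    P=cams();o=robot.get_obs();print('t',o['time'],'tcp L',lf(o['position']),'F',np.round(o['ft_force'],2),'yaw',np.degrees(2*np.arctan2(o['tool_rot'][1],o['tool_rot'][0])).round(2),'grip',o['grip_width'])
    for c,p in P.items():
        for q in ('place_of','spot_in'):
            for d in getattr(robot,q)(p,'knob')[:1]: print(c,q,lf(d['at']),round(d['score'],2))
    A=cv2.resize(P['top']['pixels'][140:240,210:330],(480,400),interpolation=cv2.INTER_CUBIC)
    B=cv2.resize(P['scene']['pixels'][130:230,200:280],(320,400),interpolation=cv2.INTER_CUBIC)
    save({'pixels':np.hstack([A,B])},n)
E
python3 -c "from h import *;look('a1.png')"
```

```text
t 3.2833 tcp L [0.0472 0.0338 0.4011] F [ 0.12  0.4  -0.11] yaw -10.2 grip 0.0003579254362531903
scene place_of [0.009  0.0244 0.3122] 0.53
scene spot_in [-0.1369  0.0511  0.0055] 0.74
top place_of [0.0106 0.0318 0.3087] 0.74
top spot_in [0.0065 0.0282 0.3207] 0.58
```

View pics/a1.png

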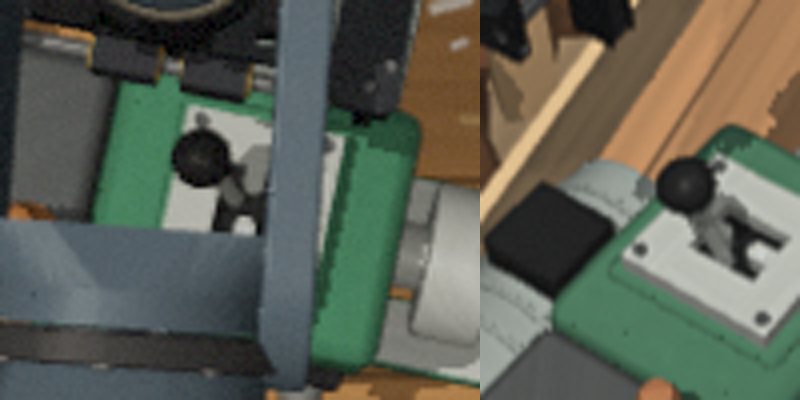

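The knob is at about lathe (0.010, 0.028), in the drive-end far slot and partly slipped. The fingers are above and on its far side, so I lower them there.

Request:
{"fn": "servo_tool", "kwargs": {
  "rows": [1,0.002,0.006,0.02,0.65,1,0,0,0.03,0,1,0,0,0.03,0,1,0,0,0.026,0,1,0,0,0,0]
}}

```text
time: 3.9
position: [0.666, 0.0595, 0.2906]
tool_rot: [0.995, -0.099, -0.006, 0.0]
ft_force: [-1.3, -0.4, -0.2]
grip_width: 0.0006
grip_force: 0.0
```

Request:
{"fn": "servo_tool", "kwargs": {
  "rows": [1,-0.005,0,0,0,1,-0.003,0,0,0,1,-0.003,0,0,0,1,-0.003,0,0,0,1,0,0,0,0]
}}

```text
time: 4.32
position: [0.6579, 0.0637, 0.2993]
tool_rot: [0.995, -0.098, 0.003, 0.0]
ft_force: [1.9, -0.2, 1.2]
grip_width: 0.0005
grip_force: 0.9
```

```bash
python3 -c "from h import *;look('a2.png')"
```

```text
t 4.4167 tcp L [0.0355 0.0224 0.2985] F [2.42 0.41 1.66] yaw -11.21 grip 0.0005909684344660431
scene place_of [0.0083 0.0251 0.3105] 0.83
scene spot_in [0.0042 0.0301 0.3149] 0.75
top place_of [0.0121 0.0298 0.309 ] 0.46
top spot_in [0.0048 0.0303 0.3142] 0.5
```

Request:
{"fn": "servo_tool", "kwargs": {
  "rows": [1,-0.003,0,0.003,0,1,-0.003,0,0,0,1,-0.002,0,0,0,1,-0.002,0,0,0,1,0,0,0,0]
}}

```text
time: 5.03
position: [0.6464, 0.0662, 0.2937]
tool_rot: [0.995, -0.098, -0.0, -0.0]
ft_force: [2.6, 0.1, 3.2]
grip_width: 0.0003
grip_force: 1.7
```

```bash
python3 -c "from h import *;look('a2.png')"
```

```text
t 5.1333 tcp L [0.024  0.0225 0.2935] F [2.4  0.6  2.77] yaw -11.21 grip 0.00026188598876717047
scene place_of [-0.0026  0.0279  0.3093] 0.78
scene spot_in [-0.0065  0.0289  0.3144] 0.83
top place_of [0.0015 0.0315 0.3106] 0.48
```

View pics/a2.png

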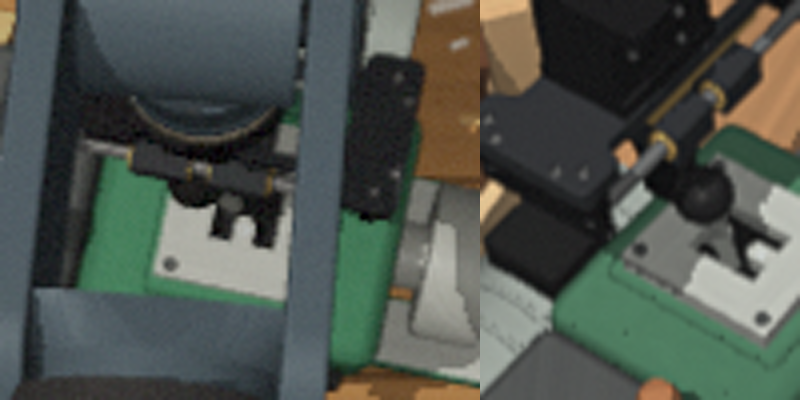

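The knob is at about x = −1 mm, which is neutral. Now I back off and go round to the drive-end side.

Request:
{"fn": "servo_tool", "kwargs": {
  "rows": [1,0.012,0,0,0,1,0.004,-0.016,-0.003,0,1,0,-0.016,0,0,1,0,-0.014,0,0.35,1,0,0,0,0]
}}

```text
time: 5.75
position: [0.67, 0.1112, 0.2953]
tool_rot: [0.995, -0.099, -0.002, -0.001]
ft_force: [-0.2, 0.0, 1.0]
grip_width: 0.0002
grip_force: 0.0
```

Request:
{"fn": "servo_tool", "kwargs": {
  "rows": [1,-0.012,0,0,0,1,-0.015,0,0,0,1,-0.012,0,0,0,1,0,0,0,0,1,0,0,0,0]
}}

```text
time: 6.17
position: [0.6323, 0.1158, 0.2964]
tool_rot: [0.995, -0.1, -0.001, 0.0]
ft_force: [-0.3, 0.4, -0.1]
grip_width: 0.0003
grip_force: 0.0
```

```bash
python3 -c "from h import *;look('a3.png')"
```

```text
t 6.2667 tcp L [0.002  0.0685 0.2965] F [-0.18  1.02 -0.31] yaw -11.57 grip 0.0004449642153786343
scene place_of [-0.0013  0.0223  0.3086] 0.45
top place_of [0.0007 0.0292 0.3106] 0.39
```

View pics/a3.png

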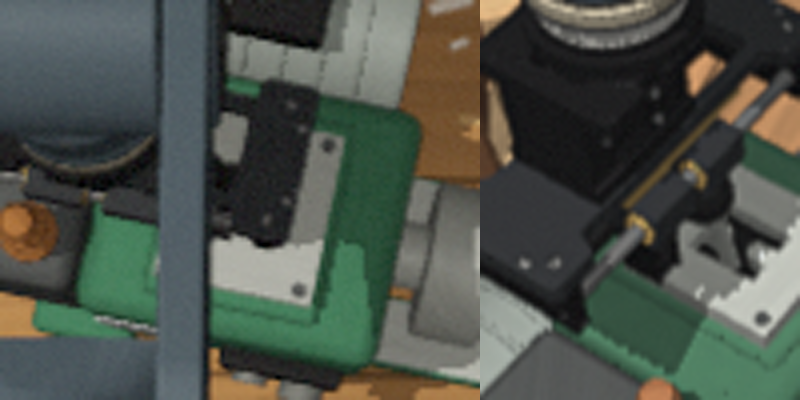

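Request:
{"fn": "servo_tool", "kwargs": {
  "rows": [1,-0.002,0.006,0.002,-0.7,1,0,0.004,0,0,1,0,0.004,0,0,1,0,0.004,0,0,1,0,0.004,0,0]
}}

```text
time: 6.88
position: [0.6276, 0.0956, 0.2954]
tool_rot: [0.995, -0.095, 0.001, -0.002]
ft_force: [-0.5, 5.3, 3.6]
grip_width: 0.0007
grip_force: 2.3
```

Request:
{"fn": "servo_tool", "kwargs": {
  "rows": [1,0,0.004,0,0,1,0,0.004,0,0,1,0,0.004,0,0,1,0,0.004,0,0,1,0,0,0,0]
}}

```text
time: 7.3
position: [0.6241, 0.0778, 0.2948]
tool_rot: [0.995, -0.095, 0.0, 0.0]
ft_force: [0.3, 1.9, 2.5]
grip_width: 0.0005
grip_force: 1.3
```

```bash
python3 -c "from h import *;look('a4.png')"
```

```text
t 7.4 tcp L [-0.0005  0.0299  0.2942] F [0.24 0.89 2.09] yaw -10.89 grip 0.0009189015939971871
scene place_of [-0.0032  0.0046  0.3119] 0.5
scene spot_in [-0.0041  0.0063  0.2925] 0.65
top place_of [0.0019 0.0048 0.3126] 0.56
```

Request:
{"fn": "servo_tool", "kwargs": {
  "rows": [1,0,0.004,0,0,1,0,0.004,0,0,1,0,0.004,0,0,1,0,0.004,0,0,1,0,0.003,0,0]
}}

```text
time: 8.02
position: [0.6203, 0.0597, 0.2949]
tool_rot: [0.995, -0.095, 0.0, 0.0]
ft_force: [-0.4, 4.0, 4.3]
grip_width: 0.0004
grip_force: 1.7
```

Request:
{"fn": "servo_tool", "kwargs": {
  "rows": [1,0,0.003,0,0,1,0,0.002,0,0,1,0,0,0,0]
}}

```text
time: 8.27
position: [0.6193, 0.0545, 0.2945]
tool_rot: [0.995, -0.095, -0.0, 0.0]
ft_force: [0.7, 1.9, 0.8]
grip_width: 0.0
grip_force: 0.8
```

```bash
python3 -c "from h import *;look('a5.png')"
```

```text
t 8.3667 tcp L [-0.0005  0.006   0.2941] F [-0.11  1.15  1.18] yaw -10.88 grip 0.0006420689910097429
scene place_of [-0.0027 -0.0204  0.3109] 0.64
scene spot_in [-0.0098 -0.0092  0.2775] 0.67
```

Request:
{"fn": "servo_tool", "kwargs": {
  "rows": [1,0,0.002,0,0,1,0,0.001,0,0,1,0,0,0,0]
}}

```text
time: 8.82
position: [0.6188, 0.0527, 0.2941]
tool_rot: [0.996, -0.095, -0.0, -0.0]
ft_force: [0.3, 2.5, -1.1]
grip_width: -0.0
grip_force: 1.0
```

Request:
{"fn": "servo_tool", "kwargs": {
  "rows": [1,0,0.001,0,0,1,0,0.001,0,0,1,0,0,0,0]
}}

```text
time: 9.07
position: [0.6184, 0.0504, 0.2944]
tool_rot: [0.996, -0.095, -0.0, -0.0]
ft_force: [-0.1, 1.6, -1.1]
grip_width: 0.0006
grip_force: 1.1
```

Request:
{"fn": "servo_tool", "kwargs": {
  "rows": [1,0,0.0015,0,0,1,0,0,0,0]
}}

```text
time: 9.23
position: [0.6181, 0.0488, 0.2945]
tool_rot: [0.996, -0.095, -0.0, 0.0]
ft_force: [0.0, 2.8, -1.9]
grip_width: 0.0005
grip_force: 1.1
```

```bash
python3 -c "from h import *;look('a5.png')"
```

```text
t 9.3333 tcp L [-6.000e-04  1.000e-04  2.945e-01] F [ 0.08  2.11 -1.4 ] yaw -10.87 grip 0.0007800802994910496
scene place_of [-0.003  -0.0233  0.3088] 0.43
scene spot_in [-0.0099 -0.0136  0.2776] 0.62
top place_of [-0.003  -0.0231  0.3079] 0.59
```

View pics/a5.png

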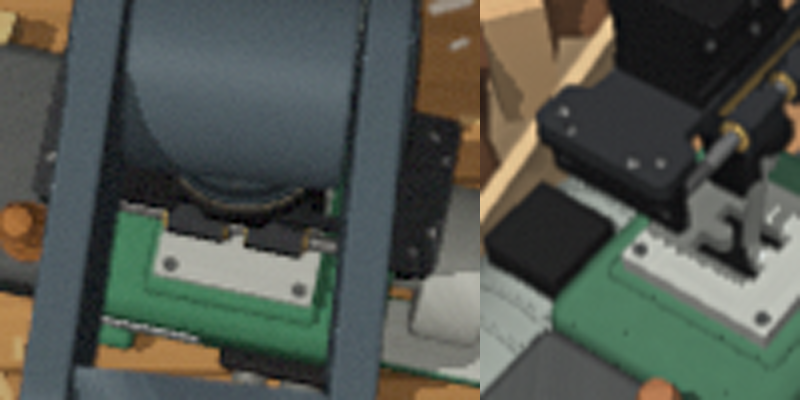

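Request:
{"fn": "servo_tool", "kwargs": {
  "rows": [1,0,0.0015,0,0,1,0,0.001,0,0,1,0,0,0,0]
}}

```text
time: 9.78
position: [0.6177, 0.0464, 0.2945]
tool_rot: [0.995, -0.095, -0.0, -0.0]
ft_force: [0.8, 2.6, -2.1]
grip_width: 0.0003
grip_force: 1.2
```

Request:
{"fn": "servo_tool", "kwargs": {
  "rows": [1,0,0.001,0,0,1,0,0.001,0,0,1,0,0,0,0]
}}

```text
time: 10.03
position: [0.6177, 0.0463, 0.2945]
tool_rot: [0.996, -0.095, 0.0, -0.002]
ft_force: [0.5, 6.5, -1.9]
grip_width: 0.0001
grip_force: 3.4
```

The lever is against the tailstock-side stop: the tool stalled and the force rose to 6.5 N. Now I go round to the near side.

Request:
{"fn": "servo_tool", "kwargs": {
  "rows": [1,0,-0.012,0,0,1,-0.008,-0.008,0,0,1,-0.014,0,0,0,1,-0.017,0,0,0,1,0,0,0,0]
}}

```text
time: 10.45
position: [0.5796, 0.0724, 0.2948]
tool_rot: [0.996, -0.094, -0.002, 0.001]
ft_force: [-0.5, 0.2, -0.5]
grip_width: 0.0005
grip_force: 0.0
```

Request:
{"fn": "servo_tool", "kwargs": {
  "rows": [1,0,0.014,0,0,1,0,0.015,0,0,1,0,0.014,0,0,1,0,0,0,0,1,0,0,0,0]
}}

```text
time: 10.87
position: [0.5753, 0.0278, 0.2947]
tool_rot: [0.995, -0.096, 0.0, 0.0]
ft_force: [0.1, 0.8, 0.6]
grip_width: 0.0004
grip_force: 0.0
```

```bash
python3 -c "from h import *;look('a6.png')"
```

```text
t 10.9667 tcp L [-0.039  -0.0274  0.2946] F [0.5  0.5  0.01] yaw -10.91 grip 0.00034364546808892765
scene place_of [-0.0029  0.0006  0.2424] 0.46
scene spot_in [-0.0472  0.0104  0.182 ] 0.18
```

View pics/a6.png

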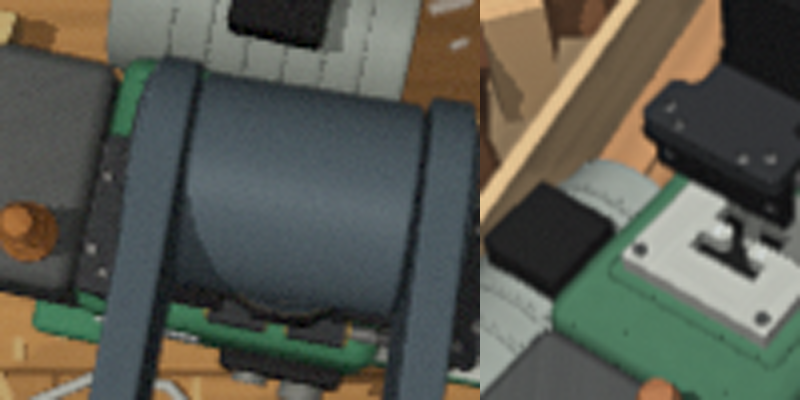

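Request:
{"fn": "servo_tool", "kwargs": {
  "rows": [1,0.008,0,0,0,1,0.004,0,0,0,1,0.004,0,0,0,1,0.004,0,0,0,1,0.004,0,0,0]
}}

```text
time: 11.58
position: [0.5982, 0.0249, 0.2946]
tool_rot: [0.996, -0.095, -0.001, -0.0]
ft_force: [-4.3, 1.0, 2.8]
grip_width: 0.0007
grip_force: 1.9
```

Request:
{"fn": "servo_tool", "kwargs": {
  "rows": [1,0.004,0,0,0,1,0.004,0,0,0,1,0.003,0,0,0,1,0.003,0,0,0,1,0,0,0,0]
}}

```text
time: 12.0
position: [0.6125, 0.0221, 0.2942]
tool_rot: [0.996, -0.095, -0.0, -0.0]
ft_force: [-2.8, 1.3, -0.0]
grip_width: 0.0005
grip_force: 1.5
```

```bash
python3 -c "from h import *;look('a7.png')"
```

```text
t 12.1 tcp L [-0.0013 -0.0272  0.2942] F [-2.61  0.97  0.32] yaw -10.87 grip 0.00020112029395747137
scene spot_in [ 0.0086 -0.0109  0.2593] 0.52
```

Now at about x = 24 mm with a low force. I continue to the slot end.

Request:
{"fn": "servo_tool", "kwargs": {
  "rows": [1,0.003,0,0,0,1,0.003,0,0,0,1,0.002,0,0,0,1,0.0015,0,0,0,1,0,0,0,0]
}}

```text
time: 12.72
position: [0.6203, 0.0206, 0.2935]
tool_rot: [0.996, -0.095, -0.002, -0.0]
ft_force: [-4.0, 0.9, -1.1]
grip_width: 0.0001
grip_force: 2.2
```

Request:
{"fn": "servo_tool", "kwargs": {
  "rows": [1,0.001,0,0,0,1,0.001,0,0,0,1,0,0,0,0]
}}

```text
time: 12.97
position: [0.6218, 0.0203, 0.2933]
tool_rot: [0.996, -0.095, -0.003, -0.0]
ft_force: [-5.2, 1.4, -2.8]
grip_width: 0.0008
grip_force: 2.8
```

Request:
{"fn": "servo_tool", "kwargs": {
  "rows": [1,0.001,0,0,0,1,0.001,0,0,0,1,0,0,0,0]
}}

```text
time: 13.22
position: [0.624, 0.02, 0.2932]
tool_rot: [0.996, -0.095, -0.002, -0.0]
ft_force: [-4.7, 2.2, -3.5]
grip_width: 0.0006
grip_force: 2.5
```

Request:
{"fn": "servo_tool", "kwargs": {
  "rows": [1,0.001,0,0,0,1,0.001,0,0,0,1,0,0,0,0]
}}

```text
time: 13.47
position: [0.6249, 0.0198, 0.293]
tool_rot: [0.996, -0.095, -0.004, -0.0]
ft_force: [-7.6, 1.4, -3.5]
grip_width: 0.0006
grip_force: 3.7
```

Request:
{"fn": "servo_tool", "kwargs": {
  "rows": [1,0.001,0,0,0,1,0,0,0,0]
}}

```text
time: 13.63
position: [0.6254, 0.0198, 0.2929]
tool_rot: [0.996, -0.095, -0.004, -0.0]
ft_force: [-7.3, 2.8, -1.7]
grip_width: 0.0007
grip_force: 4.1
```

Request:
{"fn": "servo_tool", "kwargs": {
  "rows": [1,0.001,0,0,0,1,0,0,0,0]
}}

```text
time: 13.8
position: [0.6257, 0.0197, 0.2928]
tool_rot: [0.996, -0.094, -0.005, -0.0]
ft_force: [-10.2, 2.0, -1.0]
grip_width: 0.0006
grip_force: 4.8
```

Request:
{"fn": "servo_tool", "kwargs": {
  "rows": [1,0.001,0,0,0,1,0,0,0,0]
}}

```text
time: 13.97
position: [0.6262, 0.0197, 0.2928]
tool_rot: [0.996, -0.094, -0.006, -0.001]
ft_force: [-9.4, 2.6, -1.8]
grip_width: 0.0003
grip_force: 5.1
```

The arm has stalled at about 10 N with the knob near x = 37 mm, so it is home. Now I let go, retreat and check.

Request:
{"fn": "servo_tool", "kwargs": {
  "rows": [1,-0.012,0,0,0,1,-0.02,0,0,0,1,-0.01,0,-0.03,0,1,0,0,-0.04,0,1,0,0.03,-0.03,0]
}}

```text
time: 14.38
position: [0.5858, 0.0007, 0.3975]
tool_rot: [0.996, -0.092, 0.004, -0.001]
ft_force: [2.0, -1.1, 0.3]
grip_width: 0.0006
grip_force: 0.0
```

Request:
{"fn": "servo_tool", "kwargs": {
  "rows": [1,0,0.04,0,0,1,0,0.04,0,0,1,0,0.04,0,0,1,0,0.04,0,0,1,0,0.04,0,0]
}}

```text
time: 14.8
position: [0.547, -0.2019, 0.3956]
tool_rot: [0.995, -0.095, 0.003, 0.002]
ft_force: [0.4, -1.5, 0.6]
grip_width: 0.0007
grip_force: 0.0
```

Request:
{"fn": "servo_tool", "kwargs": {
  "rows": [1,0,0.04,0,0,1,0,0.04,0,0,1,0,0.04,0,0,1,0,0.03,0,0,1,0,0,0,0]
}}

```text
time: 15.22
position: [0.5172, -0.3544, 0.3944]
tool_rot: [0.995, -0.098, 0.002, 0.004]
ft_force: [2.1, -0.7, -1.1]
grip_width: 0.0004
grip_force: 0.0
```

```bash
python3 -c "
from h import *;look('a8.png')
for c,p in cams().items():
    print(c,'home px',proj(p,[*(G+RL@[.0366,-.0267]),.306]),[(n,lf(d['at']),round(d['score'],2)) for n in('knob_home','gate_mid','finial') for d in robot.place_of(p,n)[:1]])
    for d in robot.outline_of(p,'knob')[:1]:
        ys,xs=np.nonzero(d['region']);print(xs.mean(),ys.mean())
"
```

```text
t 15.3167 tcp L [-0.0241 -0.409   0.3944] F [ 0.31 -0.1   0.31] yaw -11.03 grip 0.0003267991081949605
scene place_of [ 0.0344 -0.0274  0.3054] 0.79
scene spot_in [ 0.022  -0.0157  0.3047] 0.73
top place_of [ 0.0364 -0.0239  0.3025] 0.64
top spot_in [ 0.0326 -0.0189  0.3105] 0.51
scene home px [[256.21740544 156.32029779]] [('knob_home', array([ 0.0306, -0.0255,  0.3035]), 0.78), ('gate_mid', array([-0.0023, -0.002 ,  0.2449]), 0.92), ('finial', array([-0.0371,  0.1206,  0.2269]), 0.85)]
258.12091503267976 163.93790849673204
top home px [[288.30980004 172.50713826]] [('gate_mid', array([-0.0066, -0.0023,  0.2431]), 0.64), ('finial', array([-0.0417,  0.1185,  0.2264]), 0.54)]
285.88392857142856 174.69642857142858
```

View pics/a8.png

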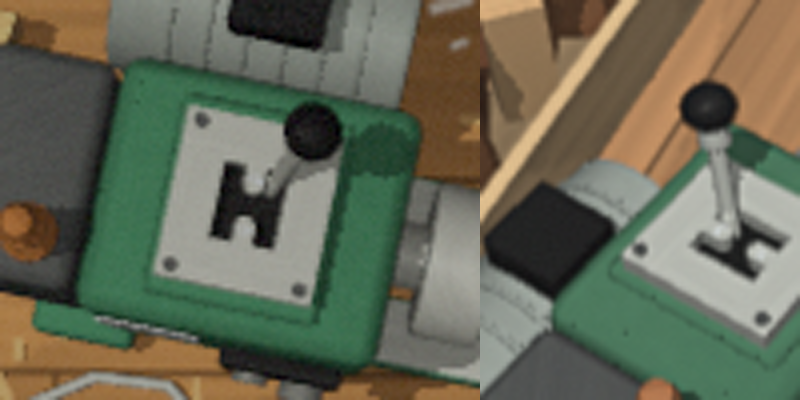

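The knob is at (288,172.6) in the top view and (257,156) in the scene view, within a pixel of the projected home point. The finial is still standing and the fingers are clear of everything.

```bash
python3 -c "from rig import robot;print(robot.hand_in())"
```

```text
the job is handed in; nothing more can be done
None
```

The gear lever is fully home in the far slot on the tailstock side and released, the finial is still standing, and the job was handed in at about 15 s; the result was not reported back.

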